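Bolt down the sealed herb chest

TASK

Bolt the green herb chest shut: lift the bolt's black knob up out of its parking notch, slide the bolt across through the staple on the lid until it comes up against its stop, then turn the knob down into the locking notch and let go. The tapered nose has to draw the sprung lid down, so it pushes back part of the way, but never ram or force the bolt; leave the other things on the table where they are.

Things in the scene. Friction and masses are not known exactly. Their poses are not given: they have to be found in the camera images.
- chest: Low green steel chest, fixed, 230 (x) x 290 (y) x 80 mm; origin under its centre, x away from the robot, y to its left. Sizes below are in its frame. On its front ledge (z 80, ending at x -115) lies a square slotted steel tube 22 mm wide and high along y, axis at x -88, z 94, y 125 to -34: the bolt's barrel. The lowered knob hangs free in front of the ledge.
- bolt_axis (a point): Point of the barrel's axis at the parking notch (y 75): an 11 mm gap in the front (-x) wall of the tube at the end of its 11 mm wide top slot. The slot runs from here towards -y and keeps the handle within 0.2 rad of upright; the handle can turn down only in a notch.
- notch_mid (a point): Point of the barrel's axis at y 17, the middle setting of the dark locking-notch plate (73 mm long, top at z 109), which is set by hand: the real centre of its 11 mm notch lies up to 14 mm either way along y and is not reported. Its lug across the slot is the stop: with the handle against it, the handle stands 1 mm to the -y side of the notch's centre, inside the notch.
- bolt: Round metal bolt, 14 mm thick, 0.19-0.31 kg, 1 mm play all round. Origin on its axis at the handle (8 mm shank along its -x); y along the chest's y; tail 45 mm, tapered nose to y -114. Handle down: pitch 0 (droops by up to 0.2 rad), z up; handle upright: pitch +1.57. Starts parked, handle down, at y 75. Slides 44 to 74 mm to -y, with 1-5 N; 6-12 N while the nose draws the lid down (10-30 mm).
- knob (a point): Centre of the bolt's black ball knob, 18 mm in diameter, 48 mm from the bolt's axis. Pinched along the bolt's axis it can turn between the fingers. About 16 N along the bolt, at low speed, tells the stop from the wedging of the nose; over 20 N here is forcing it. Ease off to a light touch on the stop before turning down.
- staple (a point): Top of the lower bar of the lid's staple, a round-wire loop (5 mm wire, 20 mm high inside) at x -88, y -48 of the chest. The bolt must pass over this bar, which starts about 5 mm too high. A fixed square keeper stands beyond it, y -74 to -90.
- lid (a joint): Hinge of the green lid along its far edge (rad, grows as it rises; noise about 0.01). It floats on a sprung seal at 0.030; the bolt over the staple's bar holds it at 0.014 to 0.021. About 10 N at its front edge press it fully down (0).
- tape: Roll of yellow tape, 96 x 95 x 48 mm, lying loose; bystander.
- brush: Wooden herb brush, 55 x 185 x 14 mm, lying loose; bystander.
- marker: Green and white marker pen, 17 x 135 x 16 mm, lying loose; bystander.
- weight: Small brass weight, 29 mm in diameter, 36 mm high, standing loose; bystander.
Mind the look-alikes: they are no part of the job. Of the things that look like the bolt, the larger one is meant.

How it is judged:
By the outcome, as a careful person would: the job done as asked, in the order asked, and still so for the second after the job is handed in, with the robot touching nothing.
It also fails if it takes over 38 s, if anything falls off the work surface, if the arm or the gripper's body presses on something with over 40 N, if the wrist force passes 120 N, or if a joint passes its speed limit or range.

ROBOT

A 6-joint arm with a two-finger parallel gripper is mounted at the origin on a cart in front of the work surface, level with it; the furniture and walls round the work are solid. World frame = base frame: x ahead of the robot, y to its left, z up, the work surface at z = 0. Lengths are in mm, angles in rad, forces in N, time in s.
With the tool pointing down it reaches from about 400 to 925 mm from the base axis. Payload 12.5 kg.
Tool frame: the origin (TCP) lies at the very end of the fingers, on their centre line; the grasp point (between the pads) lies 19 mm behind it; z points along the fingers, y is the line along which they close (so a half turn about z gives the same grasp; the last joint's range is limited). The gripper opens to 95 mm and grips with 3 to 60 N. Pads are 20 mm wide; open, the fingers measure 119 mm over their backs; the gripper's body (75 mm by 180 mm) begins 59 mm behind the grasp point.
Start: joints at [1.205, 0.491, 1.559, -0, 1.092, -0.106], TCP at [160.537, 604.049, 214.661] pointing down, gripper open.
Joint ranges: [-3.1, 3.1], [-0.84, 2.19], [0.05, 2.79], [-1.13, 4.28], [0.06, 2.93], [-2.69, 2.69]. Speed limits (rad/s): [2.22, 2.22, 2.79, 3.14, 3.14, 3.14].

INTERFACE

Orientations are given as [roll, pitch, yaw] about the fixed x, y, z axes, in that order (R = Rz(yaw) Ry(pitch) Rx(roll)).
In Python, from cell import * gives the robot as it stands.
- The arm moves only by the tool step_arm, never from a script. Its argument "plan" is a list of rows, each an object of numbers: "x", "y", "z": the shift along the tool's x, y, z in units of 25 mm (1.0 is 25 mm); "rx", "ry", "rz": the turn, a rotation vector about the tool's x, y, z in units of 0.1 rad (1.0 is 0.1 rad). In form: [{"x": .., "y": .., "z": .., "rx": .., "ry": .., "rz": ..}, ...]. A call has exactly 10 rows; each row shifts and turns the commanded pose from where the row before left it, along the tool's axes as they then stand; what a row does not reach is not made up. A row lasts 1/12 s, in which the tool goes at most 41.7 mm and 7.16 degrees, less where a joint would pass 70% of its speed; a pose out of reach is approached as far as the arm can. A call with a number of a shift or a turn outside -1 to 1 is refused whole. A call with a gripper value outside its range is refused whole. "jaw" is the closure, from -1 (fully open) to 1 (shut), so that 0 is half open, set as the call begins (left out, the last holds). The fingers move at their own pace and stop on an object; the grip force is fixed at half the most. Time passes only in rows, so rows that do not move let the fingers close, or fill a call up. It gives the time, the measured TCP pose, the force, the opening and the grip force at its end, in the units of the state.
- state(): the state, without advancing time (a new reading comes with each control period).
- read_camera(name): name is "scene" or "top" or "wrist"; returns a dict with "image" (384x512x3 uint8, red, green, blue), "depth" (384x512 float32, mm along the optical axis (not along the pixel's ray), 0 where there is no reading), "vfov" (degrees; the focal length in pixels is half the picture's height over the tangent of half this angle, whatever the lens; pixels are square), "cx", "cy" (the principal point, pixels), "R" (3x3) and "t" (3): a world point X has camera coordinates R X + t. Camera axes: x right, y down, z forward; pixel columns grow to the right and rows downward; lengths in mm; the calibration is good to about 2 mm. A picture is of the moment at which its call begins.
- job_done(): hands the job in; it is judged then, once.
The state is a dict: "t": time; "joints": joint angles; "qvel": joint speeds; "tau": joint torques, N m; "eef_pos": TCP position; "tcp_rot": TCP orientation; "ft_force": force on the tool from outside, world axes, zero at the start; "moment": the same for the moment, N m; "opening": opening from 0.0 (shut) to 1.0 (fully open); "grip_force": force on a finger pad.
Only numpy, scipy, OpenCV 4.12 (cv2) and the standard library are available. Lean on these libraries where they do the work, as an engineer would, in place of code of your own. Each camera call takes 0.05 s, during which the arm holds its last target. There are 200 camera calls.

## Working session

There is one attempt and no reset: what is moved stays moved. The work goes in short steps, Python scripts to look and compute and a tool call to move; the robot and the scene stay as the last step left them, time stands still between calls to the robot, and variables do not carry over. Pictures are saved under pics/ and viewed, at most 10 in all, crops included, and the job is handed in when it is done.

Besides the shell and the picture viewer there is one more tool, called after "Call:" as name([rows], argument=value, ...), one row to a line, values as JSON. step_arm: Moves the arm, as the interface text tells. Shifts and turns lie within -1 to 1; 1 stands for 25 mm of shift or 0.1 rad of turn. Its arguments: {"type":"object","properties":{"plan":{"type":"array","items":{"type":"object","properties":{"x":{"type":"number"},"y":{"type":"number"},"z":{"type":"number"},"rx":{"type":"number"},"ry":{"type":"number"},"rz":{"type":"number"}}}},"jaw":{"type":"number"}},"required":["plan"]}

```bash
ls; mkdir -p pics
python3 - <<'E'
from cell import *
import cv2, numpy as np
s=state(); print({k:np.round(v,3) for k,v in s.items()})
for n in ["scene","top"]:
    c=read_camera(n); np.savez(f"{n}0.npz",**c)
    cv2.imwrite(f"pics/{n}0.png",c["image"][:,:,::-1]); print(n,c["vfov"],c["cx"],c["cy"],c["R"],c["t"])
E
```

```text
pics
{'t': np.float64(0.0), 'joints': array([ 1.205,  0.492,  1.559,  0.   ,  1.092, -0.106]), 'qvel': array([ 0.001,  0.001,  0.002, -0.002, -0.002, -0.001]), 'tau': array([-1.0000e-03, -6.1263e+01, -2.5818e+01,  6.9000e-02,  4.8000e-02,
       -0.0000e+00]), 'eef_pos': array([160.447, 603.804, 214.035]), 'tcp_rot': array([-3.14 , -0.   ,  2.882]), 'ft_force': array([0.533, 0.37 , 0.188]), 'moment': array([-0.05 , -0.015,  0.029]), 'grip_force': np.float64(0.0), 'opening': np.float64(1.003)}
scene 49.005732855355426 252.87482431073758 193.79082835652318 [[ 0.68602824 -0.72729724 -0.02009891]
 [-0.54918831 -0.49951063 -0.66998607]
 [ 0.4772394   0.47066746 -0.74210154]] [-421.63326665  415.38643146 1126.0891134 ]
top 55.39611721405815 250.32785777581216 190.82425502856492 [[ 9.04884133e-03 -9.99958137e-01  1.35758309e-03]
 [-9.86893159e-01 -9.14935021e-03 -1.61115429e-01]
 [ 1.61121105e-01  1.18118483e-04 -9.86934636e-01]] [  2.18909693 615.19165973 953.20605985]
```

View pics/scene0.png

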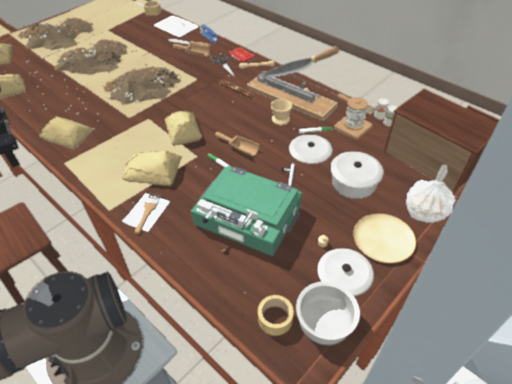

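View pics/top0.png

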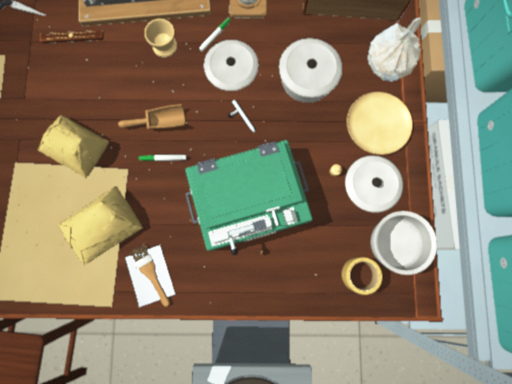

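The scene view shows the chest at about (247,207), and the top view shows it at about (248,195). Bolt candidates in the top view are the black knob at (233,250) on the chest front, a small dark one at (264,250), and a loose T-shaped piece at (243,115). I'll enlarge the crop to confirm.

```bash
cat > h.py <<'E'
import numpy as np
def load(n): return dict(np.load(n))
def f(c): return c["image"].shape[0]/2/np.tan(np.radians(float(c["vfov"]))/2)
def ray(c,u,v):
    d=c["R"].T@np.array([(u-c["cx"])/f(c),(v-c["cy"])/f(c),1.]); return -c["R"].T@c["t"],d
def plane(c,u,v,z):
    o,d=ray(c,u,v); return o+d*(z-o[2])/d[2]
def dep(c,u,v):
    o,d=ray(c,u,v); return o+d*float(c["depth"][int(round(v)),int(round(u))])
def proj(c,X):
    p=c["R"]@np.asarray(X,float)+c["t"]; return f(c)*p[0]/p[2]+c["cx"],f(c)*p[1]/p[2]+c["cy"]
def tri(rays):
    A=0;b=0
    for o,d in rays:
        d=d/np.linalg.norm(d);P=np.eye(3)-np.outer(d,d);A=A+P;b=b+P@o
    return np.linalg.solve(A,b)
E
python3 - <<'E'
from h import *
import cv2
t=load("top0.npz");s=load("scene0.npz")
a=t["image"][135:265,180:320,::-1];b=s["image"][160:255,185:310,::-1]
a=cv2.resize(a,(560,520),interpolation=2);cv2.imwrite("pics/ta.png",a)
# lid green top by depth
D=t["depth"];v,u=np.mgrid[:384,:512]
P=np.array([(u-t["cx"])/f(t)*D,(v-t["cy"])/f(t)*D,D]).reshape(3,-1)
W=(t["R"].T@(P-t["t"][:,None])).T
im=t["image"].reshape(-1,3).astype(int)
uu=u.ravel();vv=v.ravel()
g=(im[:,1]>im[:,0]+30)&(im[:,1]>im[:,2]+10)&(W[:,2]>60)&(W[:,2]<130)&(uu>180)&(uu<320)&(vv>130)
r=cv2.minAreaRect(W[g][:,:2].astype(np.float32));print(r,cv2.boxPoints(r),np.percentile(W[g][:,2],[5,50,95]))
for p in [(233,250),(264,250),(243,115)]: print(p,dep(t,*p))
E
```

```text
((603.6458740234375, 15.91131591796875), (229.27316284179688, 290.9409484863281), 16.686494827270508) [[ 452.06696  122.33991]
 [ 535.60626 -156.34958]
 [ 755.2248   -90.51728]
 [ 671.6855   188.17221]] [76.88708254 94.50613212 98.53514777]
(233, 250) [454.46759516  50.38326328 100.23625058]
(264, 250) [455.35720136 -32.1064514   -1.01660162]
(243, 115) [850.0830307   31.62585572   5.40283038]
```

View pics/ta.png

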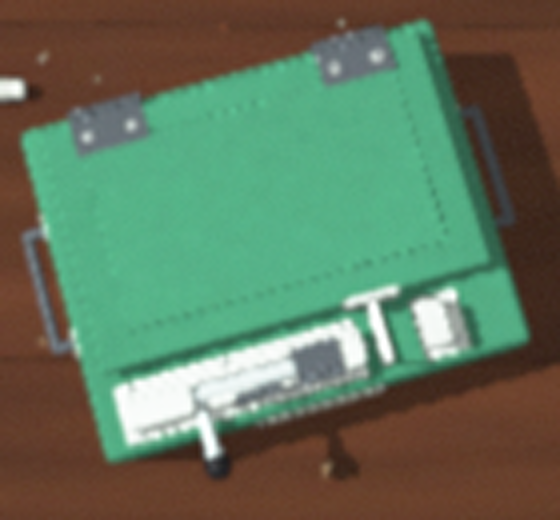

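The enlarged crop shows one bolt on the chest: its black knob is at crop (215,465), which is top (233.7,251). The T-shaped piece at (243,115) lies loose on the table and is smaller, so it is the look-alike. The chest centre is about (604,16) with a yaw of 16.7°. Next I turn the tool and move over the knob.

Call:
step_arm([
  {"rz":-1},
  {"rz":-1},
  {"rz":-1},
  {"rz":-1},
  {"rz":-1},
  {"rz":-0.5,"y":-0.5},
  {"y":-1,"x":-0.2},
  {"y":-1,"x":-0.2},
  {"y":-1,"x":-0.2},
  {"y":-1,"x":-0.2},
], jaw=-1)

```text
schema error: expected keys x, y, z, rx, ry, rz
```

Call:
step_arm([
  {"y":-1,"x":-0.2},
  {"y":-1,"x":-0.2},
  {"y":-1,"x":-0.2},
  {"y":-1,"x":-0.2},
  {"y":-1,"x":-0.2},
  {"y":-1,"x":-0.2},
  {"y":-1,"x":-0.2},
  {"y":-1,"x":-0.2},
  {"y":-1,"x":-0.2},
  {"y":-1,"x":-0.2},
])

```text
schema error: expected keys x, y, z, rx, ry, rz
```

Call:
step_arm([
  {"y":-1,"x":-0.2},
  {"y":-1,"x":-0.2},
  {"y":-1,"x":-0.2},
  {"y":-1,"x":-0.2},
  {"y":-1,"x":-0.2},
  {"y":-1,"x":-0.2},
  {"y":-1,"x":-0.2},
  {"y":-1,"x":-0.2},
  {"y":-1,"x":-0.2},
  {"y":-1,"x":-0.2},
])

```text
schema error: expected keys x, y, z, rx, ry, rz
```

Run:
```python
from cell import *
import cv2, numpy as np
s=state(); print(s["t"],s["eef_pos"],s["tcp_rot"],s["ft_force"])
c=read_camera("wrist"); np.savez("wrist1.npz",**c)
cv2.imwrite("pics/w1.png",c["image"][:,:,::-1]); print(c["R"],c["t"],-c["R"].T@c["t"])
```

```text
0.1 [160.46274193 603.82408442 214.1356624 ] [-3.14063165e+00 -9.42873121e-05  2.88179633e+00] [ 0.01526833  0.53572422 -0.1348686 ]
[[ 0.25677304  0.96647114 -0.00106937]
 [ 0.92766835 -0.2461532   0.28078468]
 [ 0.27110706 -0.07308995 -0.95977019]] [-624.80948295  -33.29858343  391.53233627] [ 85.17709322 624.28085911 384.46264801]
```

View pics/w1.png

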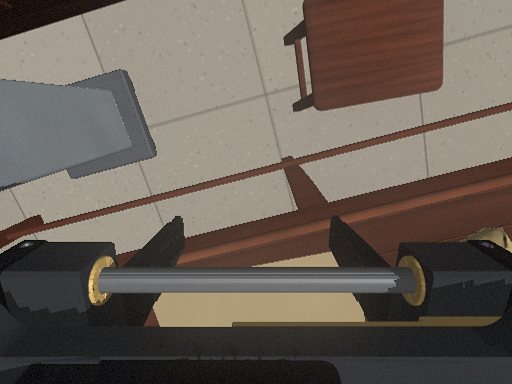

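The picture shows only the start view; the moves were refused because every row needs all its keys.

Call:
step_arm([
  {"x":0,"y":0,"z":0,"rx":0,"ry":0,"rz":-1},
  {"x":0,"y":0,"z":0,"rx":0,"ry":0,"rz":-1},
  {"x":0,"y":0,"z":0,"rx":0,"ry":0,"rz":-1},
  {"x":0,"y":0,"z":0,"rx":0,"ry":0,"rz":-1},
  {"x":0,"y":0,"z":0,"rx":0,"ry":0,"rz":-1},
  {"x":0,"y":-0.5,"z":0,"rx":0,"ry":0,"rz":-0.5},
  {"x":-0.2,"y":-1,"z":0,"rx":0,"ry":0,"rz":0},
  {"x":-0.2,"y":-1,"z":0,"rx":0,"ry":0,"rz":0},
  {"x":-0.2,"y":-1,"z":0,"rx":0,"ry":0,"rz":0},
  {"x":-0.2,"y":-1,"z":0,"rx":0,"ry":0,"rz":0},
], jaw=-1)

```text
t: 0.98
eef_pos: [211.5, 500.7, 214.4]
tcp_rot: [-3.141, -0.0, -2.851]
ft_force: [1.1, -0.2, -0.2]
opening: 0.998
grip_force: 0.0
```

Call:
step_arm([
  {"x":-0.2,"y":-1,"z":0,"rx":0,"ry":0,"rz":0},
  {"x":-0.2,"y":-1,"z":0,"rx":0,"ry":0,"rz":0},
  {"x":-0.2,"y":-1,"z":0,"rx":0,"ry":0,"rz":0},
  {"x":-0.2,"y":-1,"z":0,"rx":0,"ry":0,"rz":0},
  {"x":-0.2,"y":-1,"z":0,"rx":0,"ry":0,"rz":0},
  {"x":-0.2,"y":-1,"z":0,"rx":0,"ry":0,"rz":0},
  {"x":-0.2,"y":-1,"z":0,"rx":0,"ry":0,"rz":0},
  {"x":-0.2,"y":-1,"z":0,"rx":0,"ry":0,"rz":0},
  {"x":-0.2,"y":-1,"z":0,"rx":0,"ry":0,"rz":0},
  {"x":-0.2,"y":-1,"z":0,"rx":0,"ry":0,"rz":0},
])

```text
t: 1.82
eef_pos: [331.0, 275.4, 214.6]
tcp_rot: [3.142, -0.0, -2.851]
ft_force: [0.6, -0.5, -0.9]
opening: 0.998
grip_force: 0.0
```

Call:
step_arm([
  {"x":-0.2,"y":-1,"z":0,"rx":0,"ry":0,"rz":0},
  {"x":-0.2,"y":-1,"z":0,"rx":0,"ry":0,"rz":0},
  {"x":-0.2,"y":-1,"z":0,"rx":0,"ry":0,"rz":0},
  {"x":-0.2,"y":-1,"z":0,"rx":0,"ry":0,"rz":0},
  {"x":-0.2,"y":-1,"z":0,"rx":0,"ry":0,"rz":0},
  {"x":-0.2,"y":-1,"z":0,"rx":0,"ry":0,"rz":0},
  {"x":-0.2,"y":-1,"z":0,"rx":0,"ry":0,"rz":0},
  {"x":-0.2,"y":-1,"z":0,"rx":0,"ry":0,"rz":0},
  {"x":-0.2,"y":-1,"z":0,"rx":0,"ry":0,"rz":0},
  {"x":-0.2,"y":-1,"z":0,"rx":0,"ry":0,"rz":0},
])

```text
t: 2.65
eef_pos: [450.5, 50.1, 214.6]
tcp_rot: [3.141, -0.0, -2.852]
ft_force: [1.4, -0.4, -0.4]
opening: 0.999
grip_force: 0.0
```

Run:
```python
from cell import *
import cv2, numpy as np
s=state(); print(s["t"],s["eef_pos"],s["tcp_rot"],s["ft_force"])
c=read_camera("wrist"); np.savez("wrist1.npz",**c)
cv2.imwrite("pics/w2.png",c["image"][:,:,::-1])
```

```text
2.65 [450.5366494   50.07537569 214.59405549] [ 3.14146338e+00 -3.63317027e-05 -2.85152108e+00] [ 1.35735916 -0.3979543  -0.36260691]
```

View pics/w2.png

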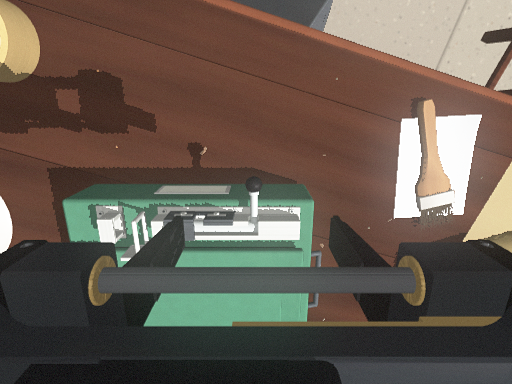

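The wrist view shows the knob at (254,185), the tube from (150,225) to (300,225), and the dark plate near (205,215). I'll measure the knob and enlarge the barrel.

Run:
```python
from h import *
import cv2
w=load("wrist1.npz")
im=w["image"].astype(int)
sub=(im[172:200,238:272].max(2)<60).astype(np.uint8)
n,l,st,ce=cv2.connectedComponentsWithStats(sub);i=1+st[1:,4].argmax()
u,v=ce[i]+[238,172];print(st[i],u,v)
vs,us=np.where(l==i)
d=w["depth"][vs+172,us+238];print("depth",np.percentile(d[d>0],[5,50]))
o,dr=ray(w,u,v);dm=np.percentile(d[d>0],5)
K=o+dr*(dm+9*0.95);print("knob",K)
a=np.radians(16.69);c0=np.array([603.6,15.9,0]);C=np.array([[np.cos(a),-np.sin(a),0],[np.sin(a),np.cos(a),0],[0,0,1]])
print("knob chest frame",C.T@(K-c0))
for n,p in [("tubeL",[-88,125,105]),("tubeR",[-88,-34,105]),("axis75",[-88,75,94]),("ledgecorner",[-115,145,80]),("staple",[-88,-48,92])]: print(n,proj(w,C@p+c0))
cv2.imwrite("pics/w2c.png",cv2.resize(w["image"][160:270,60:320,::-1],None,fx=3,fy=3,interpolation=2))
```

```text
[ 8  4 13 13 60] 250.3 180.81666666666666
depth [296.01628723 297.60354614]
knob [452.32223887  43.27793824  90.36843813]
knob chest frame [-137.0420659    69.6705439    90.36843813]
tubeL (np.float64(301.96225258760813), np.float64(228.49304936239565))
tubeR (np.float64(153.64448068357294), np.float64(228.65719775456287))
axis75 (np.float64(255.35366846029896), np.float64(224.40892237802356))
ledgecorner (np.float64(317.30214778254356), np.float64(197.26390710541128))
staple (np.float64(145.14469637393918), np.float64(223.80876860221767))
```

View pics/w2c.png

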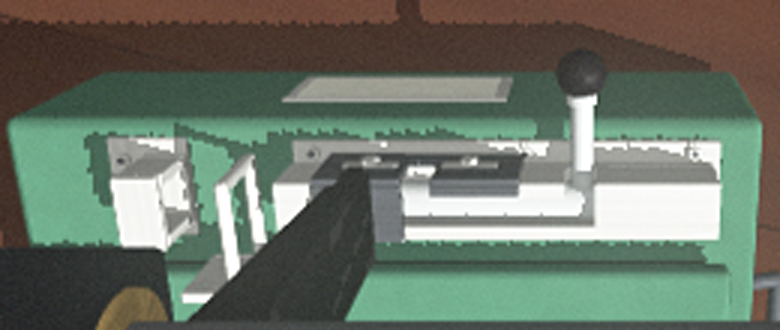

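The enlarged crop shows the knob at crop (581,73), which is wrist (253.7,184). The notch gap is at crop (417,180), which puts it at chest y of about 15, so the travel should be about 61 mm. I'll descend with a part-open jaw.

Call:
step_arm([
  {"x":0,"y":-0.1,"z":0.9,"rx":0,"ry":0,"rz":0},
  {"x":0,"y":0,"z":0.9,"rx":0,"ry":0,"rz":0},
  {"x":0,"y":0,"z":0.9,"rx":0,"ry":0,"rz":0},
  {"x":0,"y":0,"z":0.9,"rx":0,"ry":0,"rz":0},
  {"x":0,"y":0,"z":0.9,"rx":0,"ry":0,"rz":0},
  {"x":0,"y":0,"z":0.7,"rx":0,"ry":0,"rz":0},
  {"x":0,"y":0,"z":0.46,"rx":0,"ry":0,"rz":0},
  {"x":0,"y":0,"z":0,"rx":0,"ry":0,"rz":0},
  {"x":0,"y":0,"z":0,"rx":0,"ry":0,"rz":0},
  {"x":0,"y":0,"z":0,"rx":0,"ry":0,"rz":0},
], jaw=0.3)

```text
t: 3.53
eef_pos: [451.2, 49.0, 73.7]
tcp_rot: [-3.141, 0.001, -2.851]
ft_force: [-0.2, -0.1, 0.7]
opening: 0.376
grip_force: 0.0
```

Run:
```python
from cell import *
import cv2, numpy as np
from h import *
s=state(); print(s["t"],s["eef_pos"],s["tcp_rot"],s["ft_force"],s["opening"])
w=read_camera("wrist"); np.savez("wrist2.npz",**w)
R=cv2.Rodrigues(np.array(s["tcp_rot"])*0)[0]
im=w["image"]
cv2.imwrite("pics/w3.png",cv2.resize(im[100:384,120:392,::-1],None,fx=2,fy=2,interpolation=2))
from scipy.spatial.transform import Rotation as Ro
T=Ro.from_euler("xyz",s["tcp_rot"]).as_matrix()
for z in (0,-17): print(z,proj(w,T@[0,0,z]+s["eef_pos"]))
```

```text
3.5333 [451.22180486  48.97658047  73.72146298] [-3.14144754e+00  7.30183656e-04 -2.85135232e+00] [-0.19271086 -0.0572283   0.70868141] 0.37576061280886713
0 (np.float64(257.1887134297497), np.float64(229.80509604046634))
-17 (np.float64(257.2674879461451), np.float64(241.82792160479))
```

View pics/w3.png

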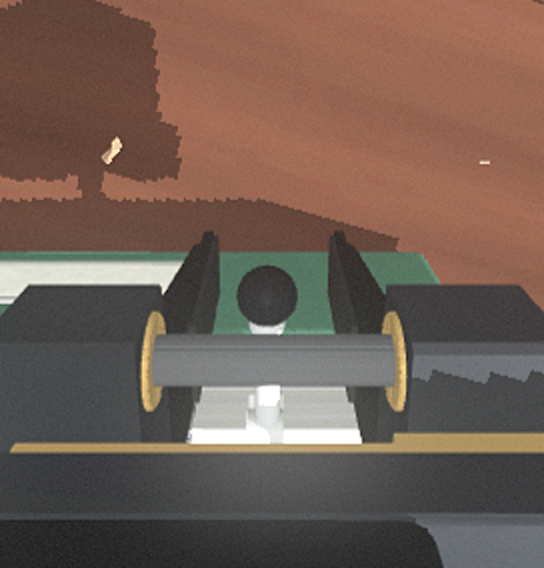

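The knob is at crop (267,295) and the finger midline at crop 273, so the knob is about 1.8 mm to the −y side. I'll shift and close gently.

Call:
step_arm([
  {"x":-0.06,"y":-0.07,"z":0,"rx":0,"ry":0,"rz":0},
  {"x":0,"y":0,"z":0,"rx":0,"ry":0,"rz":0},
  {"x":0,"y":0,"z":0,"rx":0,"ry":0,"rz":0},
  {"x":0,"y":0,"z":0,"rx":0,"ry":0,"rz":0},
  {"x":0,"y":0,"z":0,"rx":0,"ry":0,"rz":0},
  {"x":0,"y":0,"z":0,"rx":0,"ry":0,"rz":0},
  {"x":0,"y":0,"z":0,"rx":0,"ry":0,"rz":0},
  {"x":0,"y":0,"z":0,"rx":0,"ry":0,"rz":0},
  {"x":0,"y":0,"z":0,"rx":0,"ry":0,"rz":0},
  {"x":0,"y":0,"z":0,"rx":0,"ry":0,"rz":0},
], jaw=0.64)

```text
t: 4.42
eef_pos: [452.9, 47.7, 73.1]
tcp_rot: [3.142, 0.0, -2.851]
ft_force: [0.7, -0.6, 0.5]
opening: 0.179
grip_force: 6.6
```

Call:
step_arm([
  {"x":0,"y":0,"z":-0.15,"rx":0,"ry":0,"rz":0},
  {"x":0,"y":0,"z":-0.15,"rx":0,"ry":0,"rz":0},
  {"x":-0.02,"y":0,"z":-0.15,"rx":0,"ry":0,"rz":0},
  {"x":-0.03,"y":0,"z":-0.15,"rx":0,"ry":0,"rz":0},
  {"x":-0.04,"y":0,"z":-0.145,"rx":0,"ry":0,"rz":0},
  {"x":-0.05,"y":0,"z":-0.145,"rx":0,"ry":0,"rz":0},
  {"x":-0.065,"y":0,"z":-0.135,"rx":0,"ry":0,"rz":0},
  {"x":-0.075,"y":0,"z":-0.135,"rx":0,"ry":0,"rz":0},
  {"x":-0.085,"y":0,"z":-0.12,"rx":0,"ry":0,"rz":0},
  {"x":-0.095,"y":0,"z":-0.12,"rx":0,"ry":0,"rz":0},
], jaw=0.7)

```text
t: 5.25
eef_pos: [464.0, 51.0, 108.4]
tcp_rot: [3.141, -0.0, -2.851]
ft_force: [1.3, 0.0, -4.1]
opening: 0.17
grip_force: 30.0
```

Call:
step_arm([
  {"x":-0.105,"y":0,"z":-0.105,"rx":0,"ry":0,"rz":0},
  {"x":-0.115,"y":0,"z":-0.105,"rx":0,"ry":0,"rz":0},
  {"x":-0.12,"y":0,"z":-0.09,"rx":0,"ry":0,"rz":0},
  {"x":-0.125,"y":0,"z":-0.09,"rx":0,"ry":0,"rz":0},
  {"x":-0.135,"y":0,"z":-0.07,"rx":0,"ry":0,"rz":0},
  {"x":-0.135,"y":0,"z":-0.07,"rx":0,"ry":0,"rz":0},
  {"x":-0.145,"y":0,"z":-0.045,"rx":0,"ry":0,"rz":0},
  {"x":-0.145,"y":0,"z":-0.045,"rx":0,"ry":0,"rz":0},
  {"x":-0.15,"y":0,"z":-0.025,"rx":0,"ry":0,"rz":0},
  {"x":-0.1,"y":0,"z":-0.01,"rx":0,"ry":0,"rz":0},
])

```text
t: 6.08
eef_pos: [494.7, 60.2, 124.6]
tcp_rot: [3.142, -0.0, -2.851]
ft_force: [-1.6, -0.5, -2.4]
opening: 0.171
grip_force: 30.0
```

Call:
step_arm([
  {"x":-0.05,"y":-0.06,"z":0,"rx":0,"ry":0,"rz":0},
  {"x":-0.03,"y":-0.1,"z":0,"rx":0,"ry":0,"rz":0},
  {"x":0,"y":-0.1,"z":0,"rx":0,"ry":0,"rz":0},
  {"x":0,"y":-0.1,"z":0,"rx":0,"ry":0,"rz":0},
  {"x":0,"y":-0.1,"z":0,"rx":0,"ry":0,"rz":0},
  {"x":0,"y":-0.1,"z":0,"rx":0,"ry":0,"rz":0},
  {"x":0,"y":-0.1,"z":0,"rx":0,"ry":0,"rz":0},
  {"x":0,"y":-0.1,"z":0,"rx":0,"ry":0,"rz":0},
  {"x":0,"y":-0.1,"z":0,"rx":0,"ry":0,"rz":0},
  {"x":0,"y":-0.1,"z":0,"rx":0,"ry":0,"rz":0},
])

```text
t: 6.92
eef_pos: [503.1, 37.7, 124.6]
tcp_rot: [3.141, -0.0, -2.851]
ft_force: [-3.4, 5.5, 1.6]
opening: 0.172
grip_force: 30.0
```

Call:
step_arm([
  {"x":0,"y":-0.08,"z":0,"rx":0,"ry":0,"rz":0},
  {"x":0,"y":-0.08,"z":0,"rx":0,"ry":0,"rz":0},
  {"x":0,"y":-0.08,"z":0,"rx":0,"ry":0,"rz":0},
  {"x":0,"y":-0.08,"z":0,"rx":0,"ry":0,"rz":0},
  {"x":0,"y":-0.08,"z":0,"rx":0,"ry":0,"rz":0},
  {"x":0,"y":-0.08,"z":0,"rx":0,"ry":0,"rz":0},
  {"x":0,"y":-0.08,"z":0,"rx":0,"ry":0,"rz":0},
  {"x":0,"y":-0.08,"z":0,"rx":0,"ry":0,"rz":0},
  {"x":0,"y":-0.08,"z":0,"rx":0,"ry":0,"rz":0},
  {"x":0,"y":-0.08,"z":0,"rx":0,"ry":0,"rz":0},
])

```text
t: 7.75
eef_pos: [508.9, 18.5, 124.7]
tcp_rot: [3.141, 0.0, -2.851]
ft_force: [-3.8, 3.7, 2.3]
opening: 0.171
grip_force: 30.0
```

Call:
step_arm([
  {"x":0,"y":-0.05,"z":0,"rx":0,"ry":0,"rz":0},
  {"x":0,"y":-0.05,"z":0,"rx":0,"ry":0,"rz":0},
  {"x":0,"y":-0.05,"z":0,"rx":0,"ry":0,"rz":0},
  {"x":0,"y":-0.05,"z":0,"rx":0,"ry":0,"rz":0},
  {"x":0,"y":-0.05,"z":0,"rx":0,"ry":0,"rz":0},
  {"x":0,"y":-0.05,"z":0,"rx":0,"ry":0,"rz":0},
  {"x":0,"y":-0.04,"z":0,"rx":0,"ry":0,"rz":0},
  {"x":0,"y":-0.04,"z":0,"rx":0,"ry":0,"rz":0},
  {"x":0,"y":-0.03,"z":0,"rx":0,"ry":0,"rz":0},
  {"x":0,"y":-0.02,"z":0,"rx":0,"ry":0,"rz":0},
])

```text
t: 8.58
eef_pos: [512.0, 8.2, 124.7]
tcp_rot: [3.141, 0.0, -2.852]
ft_force: [-3.5, 3.8, 2.6]
opening: 0.169
grip_force: 30.0
```

Call:
step_arm([
  {"x":0,"y":-0.012,"z":0,"rx":0,"ry":0,"rz":0},
  {"x":0,"y":-0.012,"z":0,"rx":0,"ry":0,"rz":0},
  {"x":0,"y":-0.012,"z":0,"rx":0,"ry":0,"rz":0},
  {"x":0,"y":-0.012,"z":0,"rx":0,"ry":0,"rz":0},
  {"x":0,"y":-0.012,"z":0,"rx":0,"ry":0,"rz":0},
  {"x":0,"y":-0.012,"z":0,"rx":0,"ry":0,"rz":0},
  {"x":0,"y":-0.012,"z":0,"rx":0,"ry":0,"rz":0},
  {"x":0,"y":-0.012,"z":0,"rx":0,"ry":0,"rz":0},
  {"x":0,"y":-0.012,"z":0,"rx":0,"ry":0,"rz":0},
  {"x":0,"y":-0.012,"z":0,"rx":0,"ry":0,"rz":0},
])

```text
t: 9.42
eef_pos: [512.8, 5.4, 124.7]
tcp_rot: [3.141, 0.0, -2.851]
ft_force: [-3.8, 3.8, 3.2]
opening: 0.174
grip_force: 30.0
```

Call:
step_arm([
  {"x":0,"y":-0.01,"z":0,"rx":0,"ry":0,"rz":0},
  {"x":0,"y":-0.01,"z":0,"rx":0,"ry":0,"rz":0},
  {"x":0,"y":-0.01,"z":0,"rx":0,"ry":0,"rz":0},
  {"x":0,"y":-0.01,"z":0,"rx":0,"ry":0,"rz":0},
  {"x":0,"y":-0.01,"z":0,"rx":0,"ry":0,"rz":0},
  {"x":0,"y":-0.01,"z":0,"rx":0,"ry":0,"rz":0},
  {"x":0,"y":0,"z":0,"rx":0,"ry":0,"rz":0},
  {"x":0,"y":0,"z":0,"rx":0,"ry":0,"rz":0},
  {"x":0,"y":0,"z":0,"rx":0,"ry":0,"rz":0},
  {"x":0,"y":0,"z":0,"rx":0,"ry":0,"rz":0},
])

```text
t: 10.25
eef_pos: [513.3, 3.9, 124.7]
tcp_rot: [3.141, 0.0, -2.851]
ft_force: [-3.1, 3.7, 2.7]
opening: 0.167
grip_force: 30.0
```

Call:
step_arm([
  {"x":0,"y":-0.01,"z":0,"rx":0,"ry":0,"rz":0},
  {"x":0,"y":-0.01,"z":0,"rx":0,"ry":0,"rz":0},
  {"x":0,"y":-0.01,"z":0,"rx":0,"ry":0,"rz":0},
  {"x":0,"y":-0.01,"z":0,"rx":0,"ry":0,"rz":0},
  {"x":0,"y":-0.01,"z":0,"rx":0,"ry":0,"rz":0},
  {"x":0,"y":-0.01,"z":0,"rx":0,"ry":0,"rz":0},
  {"x":0,"y":0,"z":0,"rx":0,"ry":0,"rz":0},
  {"x":0,"y":0,"z":0,"rx":0,"ry":0,"rz":0},
  {"x":0,"y":0,"z":0,"rx":0,"ry":0,"rz":0},
  {"x":0,"y":0,"z":0,"rx":0,"ry":0,"rz":0},
])

```text
t: 11.08
eef_pos: [513.5, 2.8, 124.7]
tcp_rot: [3.141, -0.0, -2.851]
ft_force: [-4.8, 6.6, 3.2]
opening: 0.17
grip_force: 30.0
```

Call:
step_arm([
  {"x":0,"y":-0.008,"z":0,"rx":0,"ry":0,"rz":0},
  {"x":0,"y":-0.008,"z":0,"rx":0,"ry":0,"rz":0},
  {"x":0,"y":-0.008,"z":0,"rx":0,"ry":0,"rz":0},
  {"x":0,"y":0,"z":0,"rx":0,"ry":0,"rz":0},
  {"x":0,"y":0,"z":0,"rx":0,"ry":0,"rz":0},
  {"x":0,"y":0,"z":0,"rx":0,"ry":0,"rz":0},
  {"x":0,"y":0,"z":0,"rx":0,"ry":0,"rz":0},
  {"x":0,"y":0,"z":0,"rx":0,"ry":0,"rz":0},
  {"x":0,"y":0,"z":0,"rx":0,"ry":0,"rz":0},
  {"x":0,"y":0,"z":0,"rx":0,"ry":0,"rz":0},
])

```text
t: 11.92
eef_pos: [513.5, 2.5, 124.7]
tcp_rot: [3.14, -0.0, -2.852]
ft_force: [-4.3, 8.5, 3.4]
opening: 0.17
grip_force: 30.0
```

Call:
step_arm([
  {"x":0,"y":-0.01,"z":0,"rx":0,"ry":0,"rz":0},
  {"x":0,"y":-0.01,"z":0,"rx":0,"ry":0,"rz":0},
  {"x":0,"y":-0.01,"z":0,"rx":0,"ry":0,"rz":0},
  {"x":0,"y":-0.01,"z":0,"rx":0,"ry":0,"rz":0},
  {"x":0,"y":-0.01,"z":0,"rx":0,"ry":0,"rz":0},
  {"x":0,"y":-0.01,"z":0,"rx":0,"ry":0,"rz":0},
  {"x":0,"y":0,"z":0,"rx":0,"ry":0,"rz":0},
  {"x":0,"y":0,"z":0,"rx":0,"ry":0,"rz":0},
  {"x":0,"y":0,"z":0,"rx":0,"ry":0,"rz":0},
  {"x":0,"y":0,"z":0,"rx":0,"ry":0,"rz":0},
])

```text
t: 12.75
eef_pos: [513.5, 1.7, 124.6]
tcp_rot: [3.139, -0.001, -2.852]
ft_force: [-5.5, 14.3, 4.1]
opening: 0.169
grip_force: 30.0
```

At 15 N the bolt barely moves, at chest y of about 12–13, which agrees with the measured notch. That is the stop, so I ease off to a light touch.

Call:
step_arm([
  {"x":0,"y":0.02,"z":0,"rx":0,"ry":0,"rz":0},
  {"x":0,"y":0.02,"z":0,"rx":0,"ry":0,"rz":0},
  {"x":0,"y":0.02,"z":0,"rx":0,"ry":0,"rz":0},
  {"x":0,"y":0.02,"z":0,"rx":0,"ry":0,"rz":0},
  {"x":0,"y":0.02,"z":0,"rx":0,"ry":0,"rz":0},
  {"x":0,"y":0.02,"z":0,"rx":0,"ry":0,"rz":0},
  {"x":0,"y":0,"z":0,"rx":0,"ry":0,"rz":0},
  {"x":0,"y":0,"z":0,"rx":0,"ry":0,"rz":0},
  {"x":0,"y":0,"z":0,"rx":0,"ry":0,"rz":0},
  {"x":0,"y":0,"z":0,"rx":0,"ry":0,"rz":0},
])

```text
t: 13.58
eef_pos: [513.5, 3.3, 124.6]
tcp_rot: [-3.142, 0.0, -2.851]
ft_force: [-4.5, 1.9, 5.2]
opening: 0.168
grip_force: 30.0
```

Call:
step_arm([
  {"x":0.05,"y":0,"z":0.0,"rx":0,"ry":0,"rz":0},
  {"x":0.05,"y":0,"z":0.003,"rx":0,"ry":0,"rz":0},
  {"x":0.05,"y":0,"z":0.005,"rx":0,"ry":0,"rz":0},
  {"x":0.05,"y":0,"z":0.007,"rx":0,"ry":0,"rz":0},
  {"x":0.05,"y":0,"z":0.008,"rx":0,"ry":0,"rz":0},
  {"x":0.05,"y":0,"z":0.009,"rx":0,"ry":0,"rz":0},
  {"x":0.05,"y":0,"z":0.01,"rx":0,"ry":0,"rz":0},
  {"x":0.05,"y":0,"z":0.012,"rx":0,"ry":0,"rz":0},
  {"x":0.05,"y":0,"z":0.014,"rx":0,"ry":0,"rz":0},
  {"x":0.05,"y":0,"z":0.015,"rx":0,"ry":0,"rz":0},
])

```text
t: 14.42
eef_pos: [501.6, -0.3, 122.5]
tcp_rot: [-3.141, 0.001, -2.851]
ft_force: [-0.1, 3.1, 2.5]
opening: 0.17
grip_force: 30.0
```

No side block at a 0.30 rad lean, so the handle is in the notch. I'll carry on down.

Call:
step_arm([
  {"x":0.143,"y":0,"z":0.051,"rx":0,"ry":0,"rz":0},
  {"x":0.138,"y":0,"z":0.062,"rx":0,"ry":0,"rz":0},
  {"x":0.133,"y":0,"z":0.073,"rx":0,"ry":0,"rz":0},
  {"x":0.127,"y":0,"z":0.083,"rx":0,"ry":0,"rz":0},
  {"x":0.12,"y":0,"z":0.093,"rx":0,"ry":0,"rz":0},
  {"x":0.112,"y":0,"z":0.102,"rx":0,"ry":0,"rz":0},
  {"x":0.104,"y":0,"z":0.111,"rx":0,"ry":0,"rz":0},
  {"x":0.094,"y":0,"z":0.119,"rx":0,"ry":0,"rz":0},
  {"x":0.085,"y":0,"z":0.126,"rx":0,"ry":0,"rz":0},
  {"x":0.075,"y":0,"z":0.132,"rx":0,"ry":0,"rz":0},
])

```text
t: 15.25
eef_pos: [473.9, -8.6, 98.3]
tcp_rot: [3.142, -0.0, -2.851]
ft_force: [-1.1, -1.0, 3.2]
opening: 0.171
grip_force: 30.0
```

Call:
step_arm([
  {"x":0.064,"y":0,"z":0.137,"rx":0,"ry":0,"rz":0},
  {"x":0.053,"y":0,"z":0.142,"rx":0,"ry":0,"rz":0},
  {"x":0.042,"y":0,"z":0.146,"rx":0,"ry":0,"rz":0},
  {"x":0.03,"y":0,"z":0.149,"rx":0,"ry":0,"rz":0},
  {"x":0.018,"y":0,"z":0.15,"rx":0,"ry":0,"rz":0},
  {"x":0.006,"y":0,"z":0.151,"rx":0,"ry":0,"rz":0},
  {"x":0,"y":0,"z":0.12,"rx":0,"ry":0,"rz":0},
  {"x":0,"y":0,"z":0,"rx":0,"ry":0,"rz":0},
  {"x":0,"y":0,"z":0,"rx":0,"ry":0,"rz":0},
  {"x":0,"y":0,"z":0,"rx":0,"ry":0,"rz":0},
])

```text
t: 16.08
eef_pos: [469.2, -9.8, 73.7]
tcp_rot: [3.141, -0.0, -2.851]
ft_force: [-1.7, 0.1, 0.8]
opening: 0.17
grip_force: 30.0
```

Handle down with almost no load. I release with a modest opening and then rise.

Call:
step_arm([
  {"x":0,"y":0,"z":0,"rx":0,"ry":0,"rz":0},
  {"x":0,"y":0,"z":0,"rx":0,"ry":0,"rz":0},
  {"x":0,"y":0,"z":0,"rx":0,"ry":0,"rz":0},
  {"x":0,"y":0,"z":0,"rx":0,"ry":0,"rz":0},
  {"x":0,"y":0,"z":0,"rx":0,"ry":0,"rz":0},
  {"x":0,"y":0,"z":0,"rx":0,"ry":0,"rz":0},
  {"x":0,"y":0,"z":0,"rx":0,"ry":0,"rz":0},
  {"x":0,"y":0,"z":0,"rx":0,"ry":0,"rz":0},
  {"x":0.1,"y":0,"z":-0.2,"rx":0,"ry":0,"rz":0},
  {"x":0.1,"y":0,"z":-0.4,"rx":0,"ry":0,"rz":0},
], jaw=0.2)

```text
t: 16.92
eef_pos: [463.8, -11.2, 88.5]
tcp_rot: [3.141, -0.002, -2.851]
ft_force: [0.2, 0.4, -0.2]
opening: 0.399
grip_force: 0.0
```

Call:
step_arm([
  {"x":0,"y":0,"z":-0.8,"rx":0,"ry":0,"rz":0},
  {"x":0,"y":0,"z":-1,"rx":0,"ry":0,"rz":0},
  {"x":0,"y":0,"z":-1,"rx":0,"ry":0,"rz":0},
  {"x":0,"y":0,"z":-1,"rx":0,"ry":0,"rz":0},
  {"x":0,"y":0,"z":-1,"rx":0,"ry":0,"rz":0},
  {"x":0,"y":0,"z":-0.5,"rx":0,"ry":0,"rz":0},
  {"x":0,"y":0,"z":0,"rx":0,"ry":0,"rz":0},
  {"x":0,"y":0,"z":0,"rx":0,"ry":0,"rz":0},
  {"x":0,"y":0,"z":0,"rx":0,"ry":0,"rz":0},
  {"x":0,"y":0,"z":0,"rx":0,"ry":0,"rz":0},
])

```text
t: 17.75
eef_pos: [463.9, -11.2, 220.3]
tcp_rot: [3.141, -0.002, -2.851]
ft_force: [-0.4, 0.9, -0.4]
opening: 0.4
grip_force: 0.0
```

Run:
```python
from cell import *
import cv2, numpy as np
s=state(); print(s["t"],s["eef_pos"],s["ft_force"])
w=read_camera("wrist")
cv2.imwrite("pics/w4.png",cv2.resize(w["image"][130:280,60:320,::-1],None,fx=3,fy=3,interpolation=2))
```

```text
17.75 [463.9094685  -11.24384079 220.32906756] [-0.36882773  0.9248526  -0.3918651 ]
```

View pics/w4.png

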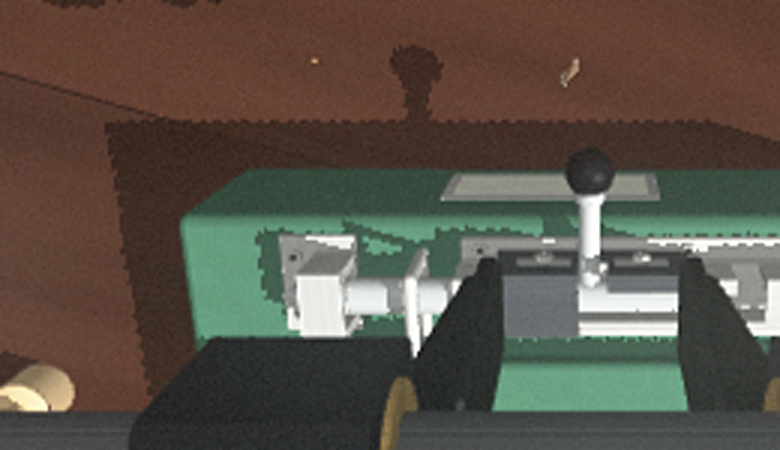

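The picture shows the bolt through the staple at crop (415,300) and into the keeper at (330,290). The handle is down in the notch, with the knob at (590,172), and the gripper is clear.

```bash
python3 -c "
from cell import *
print(job_done())"
```

```text
the job is handed in; nothing more can be done
None
```

The chest is bolted: the bolt runs through the staple into the keeper, the handle is down in the locking notch, and the gripper is clear. I handed it in at about 18 s; the highest measured push along the bolt was about 15 N, on the stop.

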